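Set a ratchet work support under an overhanging plate

ROBOT

A 6-joint arm with a two-finger parallel gripper is mounted at the origin on a cart in front of the work surface, level with it; the furniture and walls round the work are solid. World frame = base frame: x ahead of the robot, y to its left, z up, the work surface at z = 0. Lengths are in m, angles in rad, forces in N, time in s.
With the tool pointing down it reaches from about 0.3 to 0.875 m from the base axis. Payload 6.4 kg.
Tool frame: the origin (TCP) lies at the very end of the fingers, on their centre line; the grasp point (between the pads) lies 19 mm behind it; z points along the fingers, y is the line along which they close (so a half turn about z gives the same grasp; the last joint's range is limited). The gripper opens to 85 mm and grips with 20 to 120 N. Pads are 22 mm wide; open, the fingers measure 114 mm over their backs; the gripper's body (76 mm by 85 mm) begins 54 mm behind the grasp point. The pads swing forward as they close: fully open they stand 13 mm farther back than shut.
Start: joints at [-1.371, 0.181, 1.607, -0, 1.354, -0.206], TCP at [0.227, -0.528, 0.231] pointing down, gripper open.
Joint ranges: [-2.99, 2.99], [-0.89, 2.07], [0.3, 2.58], [-1.14, 4.28], [0, 2.63], [-3.12, 3.12]. Speed limits (rad/s): [2.57, 2.57, 3.01, 3.14, 3.14, 3.14].

INTERFACE

Orientations are given as a unit quaternion [w, x, y, z].
In Python, from bench import ctrl gives the robot as it stands.
- The arm moves only by the tool jog_arm, never from a script. Its argument "series" is a list that holds one entry, the list of rows, each a list of 7 numbers: the shift along the tool's x, y, z in mm, then the turn, a rotation vector about the tool's x, y, z in rad, then the finger opening in mm, from 0 to 85.4. In form: [[[tx, ty, tz, rx, ry, rz, gripper], ...]]. A call has exactly 10 rows; each row shifts and turns the commanded pose from where the row before left it, along the tool's axes as they then stand; what a row does not reach is not made up. A row lasts 1/10 s, in which the tool goes at most 50 mm and 8.59 degrees, less where a joint would pass 70% of its speed; a pose out of reach is approached as far as the arm can. A call with a gripper value outside its range is refused whole. The fingers move at their own pace and stop on an object; the grip force is fixed at half the most. Time passes only in rows, so rows that do not move let the fingers close, or fill a call up. It gives the time, the measured TCP pose, the force, the opening and the grip force at its end, in the units of the state.
- ctrl.get_obs(): the state, without advancing time (a new reading comes with each control period).
- ctrl.camera(name): name is "scene" or "top" or "wrist"; returns a dict with "frame" (384x512x3 uint8, blue, green, red), "z_map" (384x512 float32, m along the optical axis (not along the pixel's ray), 0 where there is no reading), "fx", "fy", "cx", "cy" (pixels), "xyz" and "rotation" of the camera in the world. Camera axes: x right, y down, z forward; pixel columns grow to the right and rows downward; lengths in m; the calibration is good to about 2 mm. A picture is of the moment at which its call begins.
- ctrl.hand_in(): hands the job in; it is judged then, once.
The state is a dict: "time_s": time; "q": joint angles; "dq": joint speeds; "joint_efforts": joint torques, N m; "eef_pos": TCP position; "eef_rot": TCP orientation; "wrist_force": force on the tool from outside, world axes, zero at the start; "torque": the same for the moment, N m; "opening": opening from 0.0 (shut) to 1.0 (fully open); "grasp_force": force on a finger pad.
Only numpy, scipy, OpenCV 4.12 (cv2) and the standard library are available. Lean on these libraries where they do the work, as an engineer would, in place of code of your own. Each camera call takes 0.05 s, during which the arm holds its last target. There are 200 camera calls.

TASK

Lift the ratchet column of the work support by its grip until the spring-loaded head just touches the underside of the overhanging plate, then raise it exactly two clicks more, let go so that it stands on its pawl, and finally push the lock plunger fully home. Never jam the head hard against the plate (two clicks give some 6 to 9.5 N; stay below 13 N), and do not disturb the loose parts standing round it.

Things in the scene. Friction and masses are not known exactly. Their poses are not given: they have to be found in the camera images.
- fixture: Fixed dark steel plate 195 x 205 x 20 mm (x -100..95, y -130..75 mm) with a post near its far edge. Origin: its underside, near the column axis; x to the post, z up. Clamped to the post, an aluminium work plate 70 mm wide, 12 thick reaches over the column to x = -20 mm. Its clamped height varies and is not reported: underside 222 to 242 mm above the bench; rigid.
- support: Fixed grey housing of the ratchet work support, 106 mm tall, on the surface plate near the fixture's axis. Origin: under its foot (20 mm above the bench) on the column axis. Its -x is the side of the grip, +y the side of the pawl and lock plunger.
- column: Steel column (0.3 to 0.6 kg), slides only up; frame parallel to the support's. Its height over the support's origin is its travel, 0 to 78 mm. The pawl clicks under a tooth at every 8 mm (0, 8, 16..); it cannot sink past a clicked notch. Starts at 0, 8 or 16 mm. Between notches lifting takes up to 3 N extra, which drops at the click; let go after a click, it sinks onto the pawl.
- head_foot (a point): Point on the column axis 166 mm above the column's origin, where the round steel head (28 mm across, 10 mm thick: its free top is 10 mm above this point) meets its stem. The head is sprung in the column: it presses the plate with 3 N at first touch, plus 0.4 N for each mm the column rises further (27 mm at most). This point moves with the column, not with the head.
- grip (a point): Centre of the black grip, an upright tab 36 mm long (support x), 12 mm thick (y: close the fingers along this) and 38 mm tall, from 23 mm below to 15 mm above this point. It sits 120 mm towards the support's -x from the column axis on a 12 mm round bar, 139 mm above the column's origin, and moves with the column.
- pawl (a joint): How far the sprung pawl is pushed outward, m: 0 to 1 mm = seated in a notch, growing to about 4 mm as a tooth passes, snapping back to 0 at each click.
- lock (a joint): Travel of the lock plunger, m: 0 to 3 mm at the start (out), 22 mm = home at its stop, its tip right behind the pawl. It slides along the support's -y, stays where left, needs about 3 N. It cannot go home while the pawl is out; home too early, it blocks the pawl.
- knob (a point): Centre of the outer end face of the lock plunger's black round knob (26 mm diameter, 12 mm thick, axis level along the support's y), which faces the support's +y; 115 mm from the column axis at lock = 0 and 85 mm above the support's origin. Push it in the support's -y direction.
- flange: Bystander: loose brass-coloured turned flange, 30 mm diameter, 26 mm tall, on the surface plate. Origin at its underside. Leave it alone.
- gauge_block: Bystander: loose steel block 35 x 15 x 22 mm on the surface plate. Origin at its underside. Leave it alone.
- thin_block: Bystander: loose thin upright steel block 35 x 9 x 27 mm on the surface plate. Origin at its underside. Leave it alone.

How it is judged:
By the outcome, as a careful person would: the job done as asked, in the order asked, and still so for the second after the job is handed in, with the robot touching nothing.
It also fails if it takes over 72 s, if anything falls off the work surface, if the arm or the gripper's body presses on something with over 40 N, if the wrist force passes 120 N, or if a joint passes its speed limit or range.

## Working session

There is one attempt and no reset: what is moved stays moved. The work goes in short steps, Python scripts to look and compute and a tool call to move; the robot and the scene stay as the last step left them, time stands still between calls to the robot, and variables do not carry over. Pictures are saved under pics/ and viewed, at most 10 in all, crops included, and the job is handed in when it is done.

Besides the shell and the picture viewer there is one more tool, called by a JSON object that holds its "api" and its "payload". jog_arm: Moves the arm, as the interface text tells. Its arguments: {"type":"object","properties":{"series":{"type":"array"}},"required":["series"]}

```bash
mkdir -p pics; ls; cat > h.py <<'E'
import numpy as np, cv2
from bench import ctrl
def cloud(c):
    z=c["z_map"]; v,u=np.mgrid[:z.shape[0],:z.shape[1]]
    p=np.stack([(u-c["cx"])/c["fx"]*z,(v-c["cy"])/c["fy"]*z,z],-1)
    return p@np.array(c["rotation"]).T+np.array(c["xyz"])
E
python3 - <<'E'
from h import *
o=ctrl.get_obs()
print(o)
ims=[]
for n in ("scene","top"):
    c=ctrl.camera(n); np.save(n+".npy",c,allow_pickle=True)
    print(n,c["fx"],c["fy"],c["cx"],c["cy"],c["xyz"],c["rotation"])
    cv2.imwrite(f"pics/{n}0.png",cv2.resize(c["frame"],(768,576)))
E
```

```text
pics
{'time_s': 0.0, 'q': array([-1.37131075e+00,  1.81511388e-01,  1.60796187e+00,  7.73565590e-06,
        1.35378405e+00, -2.06329790e-01]), 'dq': array([-0.00011264, -0.00086908, -0.00025255,  0.00010743,  0.00029165,
       -0.00125804]), 'joint_efforts': array([-2.07632552e-04, -4.44865108e+01, -3.51338553e+01, -4.07446496e-04,
        9.22092295e-03,  1.95783895e-05]), 'eef_pos': array([ 0.22688865, -0.52777562,  0.23042311]), 'eef_rot': array([-8.32308855e-04,  9.79484597e-01,  2.01517323e-01,  6.62469567e-06]), 'wrist_force': array([-0.32988678,  0.159841  ,  0.61031809]), 'torque': array([-0.02009262, -0.00891273, -0.00131751]), 'grasp_force': 0.0, 'opening': 0.9988906855325433}
scene 427.233743262944 427.233743262944 257.07446431117336 185.2649936713053 [ 0.3943014  -0.73921454  0.87470473] [-0.24871527  0.94976873 -0.18363456  0.04856364]
top 358.8275969571488 358.8275969571488 253.39318148383086 191.24040560987046 [ 0.29224474 -0.39167655  0.96737627] [-0.10523957  0.72445859 -0.67374135  0.10078182]
```

```bash
sed -i 's/np.array(c\["rotation"\]).T/R(c).T/' h.py; cat >> h.py <<'E'
from scipy.spatial.transform import Rotation as Ro
def R(c):
    w,x,y,z=c["rotation"]; return Ro.from_quat([x,y,z,w]).as_matrix()
E
sed -i 's/^E$//' h.py
```

```text
(no output)
```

View pics/scene0.png

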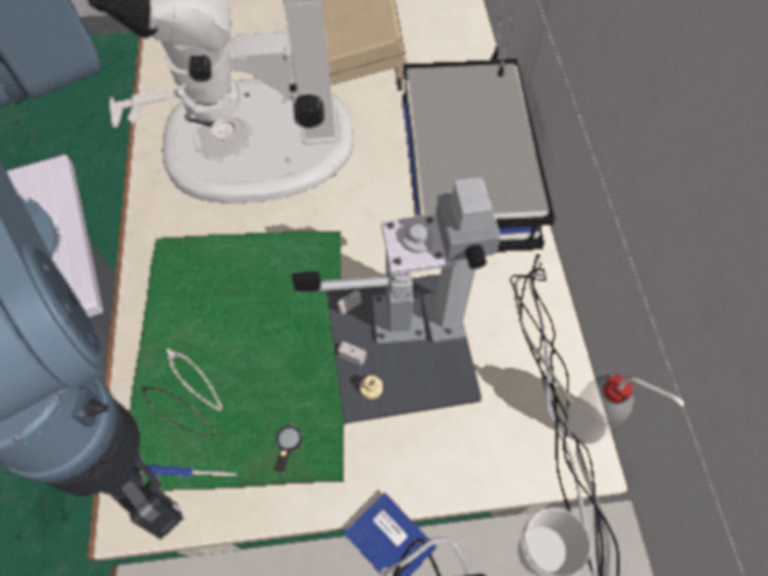

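View pics/top0.png

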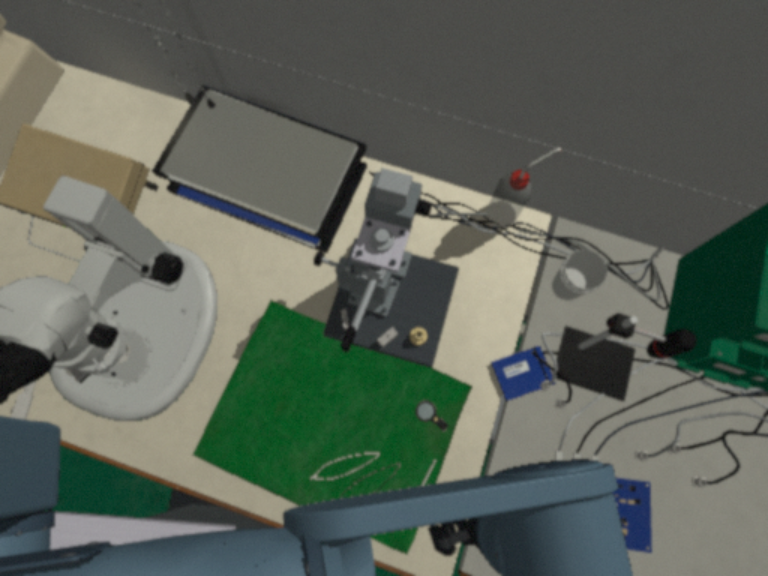

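```bash
python3 - <<'E'
from h import *
D={n:np.load(n+".npy",allow_pickle=True).item() for n in("scene","top")}
P={n:cloud(D[n]) for n in D}
for n in D: 
    np.set_printoptions(precision=3,suppress=True)
    px={"scene":dict(grip=(308,281),bar=(350,284),plate=(400,260),bench=(360,440),dark=(420,380),boss=(418,232),posttop=(475,190)),"top":dict(grip=(348,338),bar=(365,300),knob=(320,257),rod=(336,262),plate=(365,240),dark=(430,300),bench=(480,280),posttop=(393,185))}[n]
    for k,(u,v) in px.items(): print(n,k,P[n][int(v/1.5),int(u/1.5)],D[n]["frame"][int(v/1.5),int(u/1.5)])
def mask(n,box,thr):
    f=D[n]["frame"].max(-1); m=np.zeros(f.shape,bool); x0,y0,x1,y1=[int(a/1.5) for a in box]; m[y0:y1,x0:x1]=f[y0:y1,x0:x1]<thr; return m
for n,b in (("scene",(285,262,325,300)),("top",(335,322,362,355)),("top",(312,248,328,266))):
    p=P[n][mask(n,b,60)]; p=p[(p[:,2]>0.05)]; print(n,len(p)); 
    if len(p): print(p.min(0),p.max(0),p.mean(0)); t=p[p[:,2]>p[:,2].max()-.006]; print("top",t.mean(0),len(t))
# crop from scene enlarged, with top
a=cv2.resize(D["scene"]["frame"][115:290,185:345],None,fx=2.5,fy=3*2.5/3,interpolation=cv2.INTER_CUBIC)
b=cv2.resize(D["top"]["frame"][105:255,195:315],None,fx=2.9,fy=2.9,interpolation=cv2.INTER_CUBIC)
h=max(a.shape[0],b.shape[0]); z=np.zeros((h,a.shape[1]+b.shape[1],3),np.uint8); z[:a.shape[0],:a.shape[1]]=a; z[:b.shape[0],a.shape[1]:]=b
cv2.imwrite("pics/crop1.png",z); print(z.shape)
E
```

```text
scene grip [ 0.45  -0.342  0.176] [38 38 37]
scene bar [ 0.5   -0.354  0.154] [206 200 202]
scene plate [ 0.55  -0.394  0.245] [111 106 108]
scene bench [ 0.451 -0.506 -0.   ] [202 216 225]
scene dark [ 0.558 -0.464  0.022] [87 82 81]
scene boss [ 0.579 -0.376  0.263] [183 179 182]
scene posttop [ 0.64  -0.384  0.321] [185 181 183]
top grip [ 0.447 -0.336  0.182] [23 22 24]
top bar [ 0.513 -0.355  0.157] [141 145 140]
top knob [ 0.593 -0.272  0.117] [33 33 33]
top rod [ 0.628 -0.287 -0.   ] [130 150 153]
top plate [ 0.58  -0.351  0.241] [90 88 87]
top dark [ 0.557 -0.466  0.025] [58 56 53]
top bench [ 0.611 -0.561  0.003] [159 184 191]
top posttop [ 0.632 -0.387  0.317] [135 136 134]
scene 201
[ 0.394 -0.739  0.149] [ 0.464 -0.331  0.875] [ 0.447 -0.344  0.18 ]
top [ 0.394 -0.739  0.875] 2
top 112
[ 0.431 -0.345  0.147] [ 0.465 -0.326  0.185] [ 0.446 -0.336  0.176]
top [ 0.448 -0.335  0.182] 77
top 28
[ 0.584 -0.274  0.111] [ 0.603 -0.264  0.119] [ 0.592 -0.269  0.116]
top [ 0.592 -0.269  0.116] 25
(438, 748, 3)
```

View pics/crop1.png

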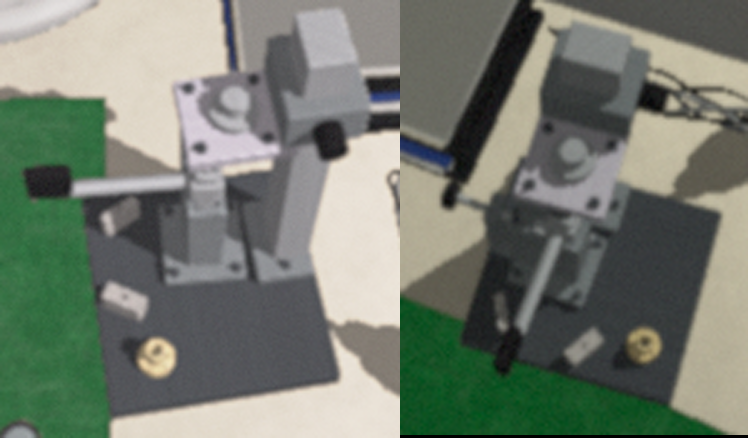

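```bash
python3 - <<'E'
from h import *
np.set_printoptions(precision=4,suppress=True)
D={n:np.load(n+".npy",allow_pickle=True).item() for n in("scene","top")}
P={n:cloud(D[n]) for n in D}
def fit(n,name,m):
    pts=P[n][m][:,:2].astype(np.float32)*1000
    r=cv2.minAreaRect(pts); print(n,name,len(pts),"rect",np.round(r[0],1),np.round(r[1],1),round(r[2],2))
for n in D:
    p=P[n]; f=D[n]["frame"].astype(int); near=(abs(p[...,0]-.55)<.16)&(abs(p[...,1]+.38)<.18)
    # work plate top : bright, z band
    m=near&(p[...,2]>.236)&(p[...,2]<.252)&(p[...,0]<.61)
    print(n,"plate z",np.median(p[m][:,2]),m.sum()); fit(n,"plate",m)
    m=near&(f.max(-1)<110)&(p[...,2]>.012)&(p[...,2]<.03)
    k=cv2.morphologyEx(m.astype(np.uint8),cv2.MORPH_OPEN,np.ones((3,3))); fit(n,"fixture",k>0); print("z",np.median(p[k>0][:,2]))
    # bar: z .14-.175, not dark
    m=near&(f.min(-1)>90)&(p[...,2]>.135)&(p[...,2]<.18)&(p[...,0]>.465)&(p[...,0]<.54)
    q=p[m]; l=cv2.fitLine(q[:,:2].astype(np.float32),cv2.DIST_HUBER,0,.01,.01).ravel(); print("bar",len(q),l,np.degrees(np.arctan2(l[1],l[0])),"ztop",np.percentile(q[:,2],90))
    m=(abs(p[...,0]-.447)<.03)&(abs(p[...,1]+.34)<.03)&(f.max(-1)<70)&(p[...,2]>.13)&(p[...,2]<.2)
    zt=np.percentile(p[m][:,2],90); m&=p[...,2]>zt-.006; print("grip ztop",zt,np.median(p[m][:,2])); fit(n,"griptop",m)
    m=(abs(p[...,0]-.592)<.02)&(abs(p[...,1]+.266)<.02)&(f.max(-1)<70)&(p[...,2]>.07)
    print("knob",p[m].mean(0) if m.any() else None,m.sum()); 
    if m.sum()>5: fit(n,"knob",m)
# elevation around the knob in support frame (guess)
th=np.radians(-16); ex=np.array([np.cos(th),np.sin(th)]); ey=np.array([-ex[1],ex[0]]); o=np.array([.447,-.336])+.12*ex
H=np.full((14,12),-1.)
for n in D:
    p=P[n].reshape(-1,3); d=p[:,:2]-o; a=np.floor((d@ex+.12)/.02).astype(int); b=np.floor((d@ey)/.02).astype(int)
    ok=(a>=0)&(a<14)&(b>=0)&(b<12)&(p[:,2]<.6); np.maximum.at(H,(a[ok],b[ok]),p[ok,2])
print("rows x -120.. , cols y 0..240"); print((H*1000).astype(int))
E
```

```text
scene plate z 0.24310305359429613 1212
scene plate 1212 rect [ 580.2 -377.8] [71.3 75.1] 77.79
scene fixture 5119 rect [ 553.2 -399.6] [205.6 191.5] 77.59
z 0.02058063518079556
bar 251 [ 0.9581 -0.2864  0.5127 -0.3582] -16.642603 ztop 0.15720452355826864
grip ztop 0.18305544599685536 0.18169004411257594
scene griptop 106 rect [ 448.5 -337. ] [12.2 34.6] 76.85
knob None 0
top plate z 0.24269636961957552 891
top plate 891 rect [ 578.9 -375.6] [69.8 74. ] 77.73
top fixture 3245 rect [ 566.6 -341.4] [317.6 194.8] 77.63
z 0.019989290972050933
bar 144 [ 0.9584 -0.2855  0.5046 -0.3529] -16.586794 ztop 0.1571813420766737
grip ztop 0.18309302567945268 0.18138924173258253
top griptop 83 rect [ 448.3 -334.5] [12.  34.5] 72.85
knob [ 0.5923 -0.2693  0.115 ] 36
top knob 36 rect [ 594.  -268.8] [10.1 22.3] 74.7
rows x -120.. , cols y 0..240
[[  184    20    22    17     7     7     8     8     7     7     6     3]
 [  165    50    24    22     8     7     8     8     8     4     3     6]
 [  158    50    49    23     5     6     6     7     7     4     4     5]
 [  159    50    49    22     4     4     6     4     6     6     4     5]
 [  242   242    32    22     4     4     4     6     5     4     3     3]
 [  249   249   126   122   113   118     6     3     5     5     4     4]
 [  265   246   127   121   117   119     4     3     4     3     4     4]
 [  263   248    30    23     3     2     2     3     2     3     5     4]
 [  321   318    25    23     4    95    94    96    96    95    94    97]
 [  323   321    22    23     4    97    95    97    96    97    98    96]
 [  322   322 -1000    22     5    94    95    98    96    97    97    96]
 [  284   283     0     3     3    95    97    96    95    96    96    96]
 [    4     3     3     4     3    95    96    96    97    96    96    96]
 [    3     4     4     2     5    95    96    96    95    96    97    97]]
```

{"api": "jog_arm", "payload": {"series": [[[35,-11,-3,0,0,0,50],[35,-11,-3,0,0,0,50],[35,-11,-3,0,0,0,50],[35,-11,-3,0,0,0,50],[35,-11,-3,0,0,0,50],[35,-11,-3,0,0,0,50],[35,-11,-3,0,0,0,50],[34,-12,-3,0,0,0,50],[0,0,0,0,0,0.138,50],[0,0,0,0,0,0.138,50]]]}}

```text
time_s: 1.1
eef_pos: [0.449, -0.3351, 0.2549]
eef_rot: [-0.0, 0.998, 0.063, -0.0]
wrist_force: [-0.9, 0.4, -0.1]
opening: 0.585
grasp_force: 0.0
```

{"api": "jog_arm", "payload": {"series": [[[0,0,0,0,0,0.138,50],[0,0,0,0,0,0.138,50],[0,0,0,0,0,0.138,50],[0,0,0,0,0,0,50],[0,0,0,0,0,0,50],[0,0,0,0,0,0,50],[0,0,0,0,0,0,50],[0,0,0,0,0,0,50],[0,0,0,0,0,0,50],[0,0,0,0,0,0,50]]]}}

```text
time_s: 2.1
eef_pos: [0.4482, -0.3364, 0.2553]
eef_rot: [0.0, 0.99, -0.141, 0.0]
wrist_force: [-0.1, 0.6, 0.8]
opening: 0.585
grasp_force: 0.0
```

```bash
python3 - <<'E'
from h import *
np.set_printoptions(precision=4,suppress=True)
o=ctrl.get_obs(); print(o["eef_pos"],o["eef_rot"],o["wrist_force"])
w,x,y,z=o["eef_rot"]; print(Ro.from_quat([x,y,z,w]).as_matrix())
c=ctrl.camera("wrist"); np.save("wrist1.npy",c,allow_pickle=True); print(c["xyz"],R(c))
cv2.imwrite("pics/wrist1.png",c["frame"])
E
```

```text
[ 0.4482 -0.3364  0.2553] [ 0.      0.9899 -0.1415  0.    ] [-0.1199  0.5876  0.7888]
[[ 0.96   -0.2801  0.    ]
 [-0.2801 -0.96   -0.    ]
 [ 0.0001  0.     -1.    ]]
[ 0.5247 -0.3587  0.399 ] [[-0.28   -0.914  -0.2935]
 [-0.96    0.2663  0.0866]
 [-0.001   0.306  -0.952 ]]
```

View pics/wrist1.png

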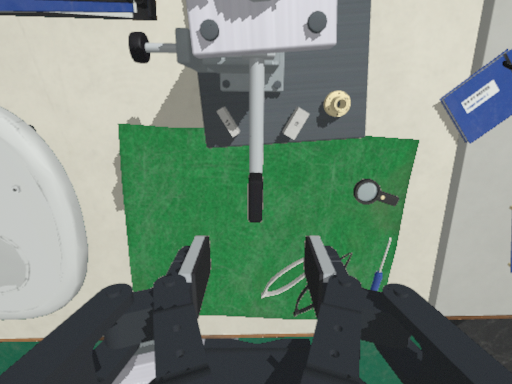

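```bash
cat > m.py <<'E'
from h import *
import sys
np.set_printoptions(precision=4,suppress=True)
def ana(c):
    p=cloud(c); f=c["frame"].max(-1)
    lab=cv2.cvtColor(c["frame"],cv2.COLOR_BGR2HSV)
    m=(abs(p[...,0]-.448)<.035)&(abs(p[...,1]+.336)<.03)&(f<75)&(p[...,2]>.13)&(p[...,2]<.25)
    zt=np.percentile(p[m][:,2],90); t=m&(p[...,2]>zt-.005); q=p[t]; print("griptop z",np.median(q[:,2]),zt,cv2.minAreaRect((q[:,:2]*1000).astype(np.float32)))
    m=(f>90)&(p[...,2]>.13)&(p[...,2]<.22)&(p[...,0]>.468)&(p[...,0]<.53)&(abs(p[...,1]+.35)<.03)
    q=p[m]; zb=np.percentile(q[:,2],95); l=cv2.fitLine(q[:,:2].astype(np.float32),cv2.DIST_HUBER,0,.01,.01).ravel(); print("bar",len(q),l,np.degrees(np.arctan2(l[1],l[0])),"ztop",zb)
    m=(abs(p[...,0]-.594)<.03)&(abs(p[...,1]+.266)<.035)&(f<75)&(p[...,2]>.085)&(p[...,2]<.13)
    q=p[m]; print("knob",len(q),q.mean(0),q.max(0)) ; print(cv2.minAreaRect((q[:,:2]*1000).astype(np.float32)))
    m=(p[...,2]>.236)&(p[...,2]<.252)&(p[...,0]<.63)&(p[...,0]>.5)&(abs(p[...,1]+.38)<.06)
    q=p[m]; print("plate",np.median(q[:,2]))
E
python3 - <<'E'
from m import *
ana(np.load("wrist1.npy",allow_pickle=True).item())
E
```

```text
griptop z 0.1829206923652503 0.1838522710765568 ((450.31695556640625, -335.6286315917969), (10.126457214355469, 34.21799850463867), 73.36711883544922)
bar 1142 [ 0.9541 -0.2996  0.5003 -0.3503] -17.432474 ztop 0.15789531165185325
knob 473 [ 0.5936 -0.2702  0.1146] [ 0.6062 -0.2616  0.1209]
((594.6976318359375, -268.9952392578125), (10.85061264038086, 24.782575607299805), 73.64900207519531)
plate 0.2433692770188443
```

{"api": "jog_arm", "payload": {"series": [[[0,0,18,0,0,0,50],[1,-1,20,0,0,0,50],[0,0,20,0,0,0,50],[0,0,20,0,0,0,50],[0,0,15,0,0,0,50],[0,0,10,0,0,0,50],[0,0,4,0,0,0,50],[0,0,0,0,0,0,50],[0,0,0,0,0,0,50],[0,0,0,0,0,0,50]]]}}

```text
time_s: 3.15
eef_pos: [0.4499, -0.3362, 0.1493]
eef_rot: [0.001, 0.99, -0.142, 0.001]
wrist_force: [0.2, -0.0, 1.2]
opening: 0.584
grasp_force: 0.0
```

{"api": "jog_arm", "payload": {"series": [[[0,0,0,0,0,0,25],[0,0,0,0,0,0,20],[0,0,0,0,0,0,15],[0,0,0,0,0,0,5],[0,0,0,0,0,0,0],[0,0,0,0,0,0,0],[0,0,0,0,0,0,0],[0,0,0,0,0,0,0],[0,0,0,0,0,0,0],[0,0,0,0,0,0,0]]]}}

```text
time_s: 4.15
eef_pos: [0.4496, -0.3353, 0.1488]
eef_rot: [-0.0, 0.99, -0.142, 0.0]
wrist_force: [0.1, 4.7, 4.7]
opening: 0.134
grasp_force: 59.9
```

{"api": "jog_arm", "payload": {"series": [[[0,0,-2,0,0,0,0],[0,0,-2,0,0,0,0],[0,0,-2,0,0,0,0],[0,0,-2,0,0,0,0],[0,0,-2,0,0,0,0],[0,0,-2,0,0,0,0],[0,0,-2,0,0,0,0],[0,0,-2,0,0,0,0],[0,0,-2,0,0,0,0],[0,0,0,0,0,0,0]]]}}

```text
time_s: 5.15
eef_pos: [0.4496, -0.3353, 0.166]
eef_rot: [-0.0, 0.99, -0.142, 0.0]
wrist_force: [4.3, 2.2, -7.4]
opening: 0.13
grasp_force: 58.9
```

{"api": "jog_arm", "payload": {"series": [[[0,0,-2,0,0,0,0],[0,0,-1,0,0,0,0],[0,0,0,0,0,0,0],[0,0,0,0,0,0,0],[0,0,0,0,0,0,0],[0,0,0,0,0,0,0],[0,0,0,0,0,0,0],[0,0,0,0,0,0,0],[0,0,0,0,0,0,0],[0,0,0,0,0,0,0]]]}}

```text
time_s: 6.15
eef_pos: [0.4496, -0.3353, 0.1689]
eef_rot: [-0.0, 0.99, -0.142, 0.0]
wrist_force: [4.9, 2.0, -5.3]
opening: 0.129
grasp_force: 59.0
```

```bash
python3 - <<'E'
from m import *
o=ctrl.get_obs(); print(o["eef_pos"],o["wrist_force"],o["torque"],o["grasp_force"],o["opening"])
for n in("scene","top"):
    c=ctrl.camera(n); cv2.imwrite(f"pics/{n}2.png",cv2.resize(c["frame"][100:260,180:340],(640,640),interpolation=cv2.INTER_CUBIC))
    p=cloud(c); f=c["frame"]
    m=(f.min(-1)>80)&(p[...,2]>.15)&(p[...,2]<.22)&(p[...,0]>.485)&(p[...,0]<.53)&(abs(p[...,1]+.355)<.03)
    q=p[m]; print(n,len(q),np.percentile(q[:,2],[50,90]) if len(q) else 0)
E
```

```text
[ 0.4496 -0.3353  0.1689] [ 4.8887  1.971  -5.3362] [ 0.1875 -0.7785 -0.4856] 59.00521485848003 0.12922851378442488
scene 159 [0.175  0.1769]
top 0 0
```

{"api": "jog_arm", "payload": {"series": [[[0,0,-1,0,0,0,0],[0,0,-1,0,0,0,0],[0,0,0,0,0,0,0],[0,0,0,0,0,0,0],[0,0,0,0,0,0,0],[0,0,0,0,0,0,0],[0,0,0,0,0,0,0],[0,0,0,0,0,0,0],[0,0,0,0,0,0,0],[0,0,0,0,0,0,0]]]}}

```text
time_s: 7.25
eef_pos: [0.4496, -0.3353, 0.1705]
eef_rot: [-0.0, 0.99, -0.142, 0.0]
wrist_force: [6.5, 0.4, -7.1]
opening: 0.128
grasp_force: 58.7
```

{"api": "jog_arm", "payload": {"series": [[[0,0,-1,0,0,0,0],[0,0,-1,0,0,0,0],[0,0,0,0,0,0,0],[0,0,0,0,0,0,0],[0,0,0,0,0,0,0],[0,0,0,0,0,0,0],[0,0,0,0,0,0,0],[0,0,0,0,0,0,0],[0,0,0,0,0,0,0],[0,0,0,0,0,0,0]]]}}

```text
time_s: 8.25
eef_pos: [0.4496, -0.3353, 0.173]
eef_rot: [-0.0, 0.99, -0.142, 0.0]
wrist_force: [4.1, 2.0, -5.0]
opening: 0.133
grasp_force: 59.2
```

{"api": "jog_arm", "payload": {"series": [[[0,0,-1,0,0,0,0],[0,0,0,0,0,0,0],[0,0,0,0,0,0,0],[0,0,0,0,0,0,0],[0,0,0,0,0,0,0],[0,0,0,0,0,0,0],[0,0,0,0,0,0,0],[0,0,0,0,0,0,0],[0,0,0,0,0,0,0],[0,0,0,0,0,0,0]]]}}

```text
time_s: 9.25
eef_pos: [0.4496, -0.3353, 0.1738]
eef_rot: [-0.0, 0.99, -0.142, 0.0]
wrist_force: [5.5, 2.0, -7.6]
opening: 0.132
grasp_force: 59.0
```

{"api": "jog_arm", "payload": {"series": [[[0,0,-1,0,0,0,0],[0,0,0,0,0,0,0],[0,0,0,0,0,0,0],[0,0,0,0,0,0,0],[0,0,0,0,0,0,0],[0,0,0,0,0,0,0],[0,0,0,0,0,0,0],[0,0,0,0,0,0,0],[0,0,0,0,0,0,0],[0,0,0,0,0,0,0]]]}}

```text
time_s: 10.25
eef_pos: [0.4496, -0.3353, 0.1749]
eef_rot: [-0.0, 0.99, -0.142, 0.0]
wrist_force: [4.3, 1.7, -6.0]
opening: 0.129
grasp_force: 59.0
```

{"api": "jog_arm", "payload": {"series": [[[0,0,-1,0,0,0,0],[0,0,0,0,0,0,0],[0,0,0,0,0,0,0],[0,0,0,0,0,0,0],[0,0,0,0,0,0,0],[0,0,0,0,0,0,0],[0,0,0,0,0,0,0],[0,0,0,0,0,0,0],[0,0,0,0,0,0,0],[0,0,0,0,0,0,0]]]}}

```text
time_s: 11.25
eef_pos: [0.4496, -0.3353, 0.1754]
eef_rot: [-0.001, 0.99, -0.142, 0.0]
wrist_force: [5.0, 0.7, -9.3]
opening: 0.132
grasp_force: 58.6
```

{"api": "jog_arm", "payload": {"series": [[[0,0,-1,0,0,0,0],[0,0,0,0,0,0,0],[0,0,0,0,0,0,0],[0,0,0,0,0,0,0],[0,0,0,0,0,0,0],[0,0,0,0,0,0,0],[0,0,0,0,0,0,0],[0,0,0,0,0,0,0],[0,0,0,0,0,0,0],[0,0,0,0,0,0,0]]]}}

```text
time_s: 12.25
eef_pos: [0.4496, -0.3353, 0.1763]
eef_rot: [-0.001, 0.99, -0.142, -0.0]
wrist_force: [6.6, 0.5, -9.5]
opening: 0.135
grasp_force: 58.6
```

{"api": "jog_arm", "payload": {"series": [[[0,0,-1,0,0,0,0],[0,0,-1,0,0,0,0],[0,0,0,0,0,0,0],[0,0,0,0,0,0,0],[0,0,0,0,0,0,0],[0,0,0,0,0,0,0],[0,0,0,0,0,0,0],[0,0,0,0,0,0,0],[0,0,0,0,0,0,0],[0,0,0,0,0,0,0]]]}}

```text
time_s: 13.25
eef_pos: [0.4496, -0.3353, 0.178]
eef_rot: [-0.001, 0.99, -0.142, -0.0]
wrist_force: [7.5, -0.2, -11.1]
opening: 0.129
grasp_force: 58.6
```

{"api": "jog_arm", "payload": {"series": [[[0,0,-1,0,0,0,0],[0,0,-1,0,0,0,0],[0,0,0,0,0,0,0],[0,0,0,0,0,0,0],[0,0,0,0,0,0,0],[0,0,0,0,0,0,0],[0,0,0,0,0,0,0],[0,0,0,0,0,0,0],[0,0,0,0,0,0,0],[0,0,0,0,0,0,0]]]}}

```text
time_s: 14.25
eef_pos: [0.4496, -0.3353, 0.1801]
eef_rot: [-0.001, 0.99, -0.142, -0.0]
wrist_force: [6.2, 0.5, -10.4]
opening: 0.131
grasp_force: 58.9
```

{"api": "jog_arm", "payload": {"series": [[[0,0,-1,0,0,0,0],[0,0,0,0,0,0,0],[0,0,0,0,0,0,0],[0,0,0,0,0,0,0],[0,0,0,0,0,0,0],[0,0,0,0,0,0,0],[0,0,0,0,0,0,0],[0,0,0,0,0,0,0],[0,0,0,0,0,0,0],[0,0,0,0,0,0,0]]]}}

```text
time_s: 15.25
eef_pos: [0.4496, -0.3353, 0.1812]
eef_rot: [-0.001, 0.99, -0.142, -0.0]
wrist_force: [7.1, 1.7, -9.4]
opening: 0.129
grasp_force: 59.0
```

```bash
python3 - <<'E'
from m import *
o=ctrl.get_obs(); print(o["eef_pos"],o["wrist_force"])
c=ctrl.camera("scene"); p=cloud(c); f=c["frame"]
m=(f.min(-1)>80)&(p[...,2]>.15)&(p[...,2]<.225)&(p[...,0]>.485)&(p[...,0]<.53)&(abs(p[...,1]+.355)<.03)
q=p[m]; print(len(q),np.percentile(q[:,2],[50,90]))
cv2.imwrite("pics/scene3.png",cv2.resize(f[120:220,200:320],(720,600),interpolation=cv2.INTER_CUBIC))
E
```

```text
[ 0.4496 -0.3353  0.1812] [ 7.1461  1.6534 -9.4447]
163 [0.1875 0.1896]
```

View pics/scene3.png

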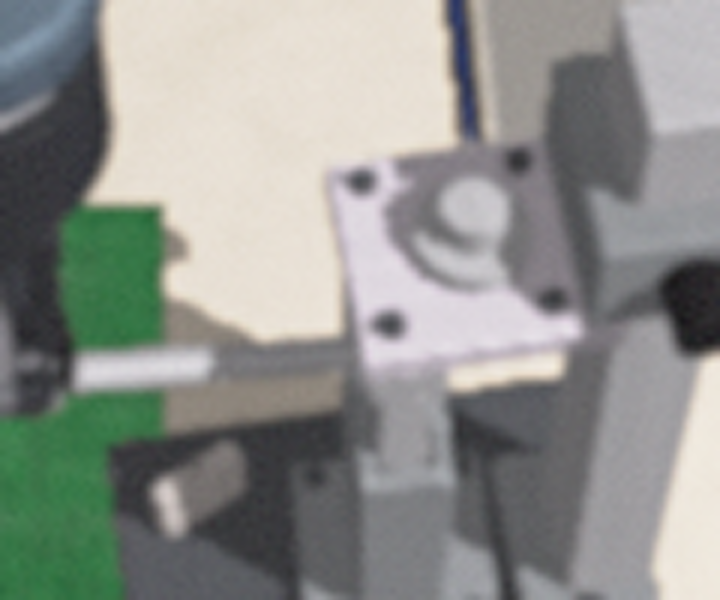

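{"api": "jog_arm", "payload": {"series": [[[0,0,-1,0,0,0,0],[0,0,-1,0,0,0,0],[0,0,-1,0,0,0,0],[0,0,-1,0,0,0,0],[0,0,-1,0,0,0,0],[0,0,0,0,0,0,0],[0,0,0,0,0,0,0],[0,0,0,0,0,0,0],[0,0,0,0,0,0,0],[0,0,0,0,0,0,0]]]}}

```text
time_s: 16.3
eef_pos: [0.4496, -0.3352, 0.1855]
eef_rot: [-0.001, 0.99, -0.142, -0.0]
wrist_force: [7.7, 0.6, -12.9]
opening: 0.128
grasp_force: 58.8
```

{"api": "jog_arm", "payload": {"series": [[[0,0,-1,0,0,0,0],[0,0,-1,0,0,0,0],[0,0,0,0,0,0,0],[0,0,0,0,0,0,0],[0,0,0,0,0,0,0],[0,0,0,0,0,0,0],[0,0,0,0,0,0,0],[0,0,0,0,0,0,0],[0,0,0,0,0,0,0],[0,0,0,0,0,0,0]]]}}

```text
time_s: 17.3
eef_pos: [0.4496, -0.3353, 0.1873]
eef_rot: [-0.001, 0.99, -0.142, -0.0]
wrist_force: [10.1, -2.1, -17.3]
opening: 0.129
grasp_force: 58.6
```

{"api": "jog_arm", "payload": {"series": [[[0,0,-1,0,0,0,0],[0,0,-1,0,0,0,0],[0,0,0,0,0,0,0],[0,0,0,0,0,0,0],[0,0,0,0,0,0,0],[0,0,0,0,0,0,0],[0,0,0,0,0,0,0],[0,0,0,0,0,0,0],[0,0,0,0,0,0,0],[0,0,0,0,0,0,0]]]}}

```text
time_s: 18.3
eef_pos: [0.4496, -0.3353, 0.1896]
eef_rot: [-0.001, 0.99, -0.142, -0.0]
wrist_force: [8.2, -0.5, -13.8]
opening: 0.13
grasp_force: 58.9
```

```bash
python3 - <<'E'
from m import *
o=ctrl.get_obs(); print(o["eef_pos"],o["wrist_force"])
c=ctrl.camera("scene"); p=cloud(c); f=c["frame"]
m=(f.min(-1)>80)&(p[...,2]>.15)&(p[...,2]<.225)&(p[...,0]>.485)&(p[...,0]<.53)&(abs(p[...,1]+.355)<.03)
q=p[m]; print(len(q),np.percentile(q[:,2],[50,90]))
E
```

```text
[ 0.4496 -0.3353  0.1896] [  8.202   -0.5225 -13.7854]
164 [0.1956 0.1978]
```

{"api": "jog_arm", "payload": {"series": [[[0,0,-1,0,0,0,0],[0,0,0,0,0,0,0],[0,0,0,0,0,0,0],[0,0,0,0,0,0,0],[0,0,0.5,0,0,0,0],[0,0,0.5,0,0,0,0],[0,0,0.5,0,0,0,0],[0,0,0.5,0,0,0,0],[0,0,0,0,0,0,0],[0,0,0,0,0,0,0]]]}}

```text
time_s: 19.35
eef_pos: [0.4496, -0.3353, 0.189]
eef_rot: [-0.001, 0.99, -0.142, -0.0]
wrist_force: [6.9, -0.2, -10.5]
opening: 0.132
grasp_force: 59.5
```

{"api": "jog_arm", "payload": {"series": [[[0,0,0.5,0,0,0,0],[0,0,0,0,0,0,0],[0,0,0,0,0,0,0],[0,0,0,0,0,0,0],[0,0,0,0,0,0,0],[0,0,0,0,0,0,0],[0,0,0,0,0,0,0],[0,0,0,0,0,0,0],[0,0,0,0,0,0,0],[0,0,0,0,0,0,0]]]}}

```text
time_s: 20.35
eef_pos: [0.4496, -0.3353, 0.1889]
eef_rot: [-0.001, 0.99, -0.142, 0.0]
wrist_force: [6.2, 0.9, -8.9]
opening: 0.128
grasp_force: 59.9
```

{"api": "jog_arm", "payload": {"series": [[[0,0,0.5,0,0,0,0],[0,0,0,0,0,0,0],[0,0,0,0,0,0,14],[0,0,0,0,0,0,16],[0,0,0,0,0,0,20],[0,0,0,0,0,0,30],[0,0,0,0,0,0,40],[0,0,0,0,0,0,40],[0,0,0,0,0,0,40],[0,0,0,0,0,0,40]]]}}

```text
time_s: 21.35
eef_pos: [0.4494, -0.3357, 0.1893]
eef_rot: [-0.0, 0.99, -0.142, -0.0]
wrist_force: [-0.6, 0.6, 0.6]
opening: 0.469
grasp_force: 0.0
```

```bash
python3 - <<'E'
from m import *
o=ctrl.get_obs(); print(o["eef_pos"],o["wrist_force"],o["opening"])
c=ctrl.camera("scene"); p=cloud(c); f=c["frame"]
m=(f.min(-1)>80)&(p[...,2]>.15)&(p[...,2]<.225)&(p[...,0]>.485)&(p[...,0]<.53)&(abs(p[...,1]+.355)<.03)
q=p[m]; print(len(q),np.percentile(q[:,2],[50,90]))
E
```

```text
[ 0.4494 -0.3357  0.1893] [-0.61    0.622   0.6334] 0.46940465555025773
163 [0.195  0.1972]
```

```bash
python3 - <<'E'
from m import *
D={n:np.load(n+".npy",allow_pickle=True).item() for n in("scene","top")}
p=np.concatenate([cloud(D[n]).reshape(-1,3) for n in D]); p=p[(p[:,2]<.7)]
th=np.radians(-16.5); ex=np.array([np.cos(th),np.sin(th)]); ey=np.array([-ex[1],ex[0]]); o=np.array([596,-262.5])/1000-.114*ey
print(o)
d=p[:,:2]-o; a=np.floor((d@ex+.24)/.04).astype(int); b=np.floor((d@ey+.04)/.04).astype(int)
H=np.full((10,9),-1.); ok=(a>=0)&(a<10)&(b>=0)&(b<9); np.maximum.at(H,(a[ok],b[ok]),p[ok,2]); print("rows x -240.., cols y -40..");print((H*1000).astype(int))
E
```

```text
[ 0.5636 -0.3718]
rows x -240.., cols y -40..
[[  9   8   9   7   8   9   5  36 263]
 [  8   8   9   9   8   8   4  36  36]
 [185 185   8   8   8   9   6  36 151]
 [184 184  24   8   8   8   6  31 154]
 [158 159  49   4   7   7   5   4  35]
 [249 249 126 118   6   5   4   5   5]
 [265 265 127 119   4   4   5   4   4]
 [323 323 277  97  98  97  98  97  98]
 [322 323 283  94  97  97  97  97  98]
 [  5   4   4  95  96  97  97  97  98]]
```

{"api": "jog_arm", "payload": {"series": [[[0,0,-5,0,0,0,40],[0,0,-10,0,0,0,40],[0,0,-15,0,0,0,40],[0,0,-15,0,0,0,40],[0,0,-15,0,0,0,40],[0,0,0,0,0,0,0],[0,0,0,0,0,0,0],[0,0,0,0,0,0,0],[0,0,0,0,0,0,0],[0,0,0,0,0,0,0]]]}}

```text
time_s: 22.4
eef_pos: [0.4492, -0.3354, 0.2485]
eef_rot: [-0.0, 0.99, -0.142, -0.001]
wrist_force: [1.0, 0.0, 1.0]
opening: -0.001
grasp_force: 0.0
```

{"api": "jog_arm", "payload": {"series": [[[0,-20,0,0,0,0,0],[0,-36,0,0,0,0,0],[0,-40,0,0,0,0,0],[10,-30,0,0,0,0,0],[30,-20,0,0,0,0,0],[36,0,0,0,0,0,0],[30,0,0,0,0,0,0],[15,0,0,0,0,0,0],[0,0,0,0,0,0,0],[0,0,0,0,0,0,0]]]}}

```text
time_s: 23.4
eef_pos: [0.606, -0.2292, 0.2484]
eef_rot: [-0.0, 0.99, -0.142, -0.001]
wrist_force: [-0.6, 0.3, 0.2]
opening: 0.001
grasp_force: 0.0
```

```bash
python3 - <<'E'
from m import *
o=ctrl.get_obs(); print(o["eef_pos"],o["eef_rot"])
c=ctrl.camera("wrist"); cv2.imwrite("pics/wrist4.png",c["frame"])
p=cloud(c); f=c["frame"].max(-1)
m=(abs(p[...,0]-.594)<.03)&(abs(p[...,1]+.266)<.03)&(f<75)&(p[...,2]>.085)&(p[...,2]<.13)
if m.any(): q=p[m]; print("knob",len(q),q.max(0),cv2.minAreaRect((q[:,:2]*1000).astype(np.float32)))
E
```

```text
[ 0.606  -0.2292  0.2484] [-0.0003  0.9899 -0.1415 -0.0009]
knob 306 [ 0.6078 -0.2604  0.1209] ((596.283203125, -267.9100036621094), (11.52377700805664, 23.528194427490234), 74.44661712646484)
```

View pics/wrist4.png

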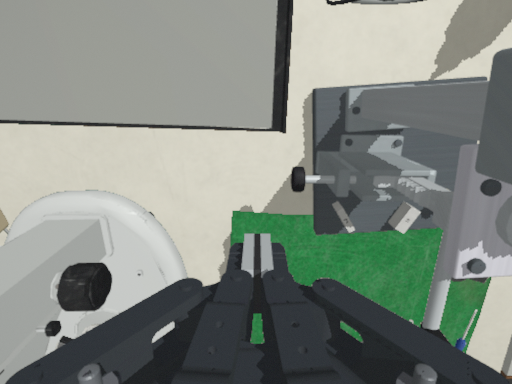

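{"api": "jog_arm", "payload": {"series": [[[0,0,15,0,0,0,0],[0,0,25,0,0,0,0],[0,0,30,0,0,0,0],[0,0,30,0,0,0,0],[0,0,26,0,0,0,0],[0,0,20,0,0,0,0],[0,0,10,0,0,0,0],[0,0,0,0,0,0,0],[0,0,0,0,0,0,0],[0,0,0,0,0,0,0]]]}}

```text
time_s: 24.45
eef_pos: [0.6074, -0.2301, 0.0949]
eef_rot: [0.001, 0.99, -0.142, 0.001]
wrist_force: [-0.1, -0.8, 0.2]
opening: 0.004
grasp_force: 0.0
```

{"api": "jog_arm", "payload": {"series": [[[1,2,0,0,0,0,0],[0,2,0,0,0,0,0],[0,2,0,0,0,0,0],[0,2,0,0,0,0,0],[0,2,0,0,0,0,0],[0,2,0,0,0,0,0],[0,2,0,0,0,0,0],[0,2,0,0,0,0,0],[0,2,0,0,0,0,0],[0,2,0,0,0,0,0]]]}}

```text
time_s: 25.45
eef_pos: [0.6018, -0.2491, 0.0933]
eef_rot: [-0.0, 0.99, -0.142, -0.0]
wrist_force: [-0.1, 0.5, 0.1]
opening: 0.003
grasp_force: 0.0
```

{"api": "jog_arm", "payload": {"series": [[[0,2,0,0,0,0,0],[0,2,0,0,0,0,0],[0,2,0,0,0,0,0],[0,2,0,0,0,0,0],[0,2,0,0,0,0,0],[0,0,0,0,0,0,0],[0,0,0,0,0,0,0],[0,0,0,0,0,0,0],[0,0,0,0,0,0,0],[0,0,0,0,0,0,0]]]}}

```text
time_s: 26.45
eef_pos: [0.599, -0.2588, 0.0933]
eef_rot: [0.0, 0.99, -0.142, 0.0]
wrist_force: [-0.5, 0.4, -0.2]
opening: 0.004
grasp_force: 0.1
```

{"api": "jog_arm", "payload": {"series": [[[0,1,0,0,0,0,0],[0,1,0,0,0,0,0],[0,1,0,0,0,0,0],[0,1,0,0,0,0,0],[0,1,0,0,0,0,0],[0,1,0,0,0,0,0],[0,1,0,0,0,0,0],[0,1,0,0,0,0,0],[0,1,0,0,0,0,0],[0,1,0,0,0,0,0]]]}}

```text
time_s: 27.45
eef_pos: [0.5962, -0.2682, 0.0933]
eef_rot: [-0.0, 0.99, -0.142, -0.0]
wrist_force: [-0.4, 2.1, 0.9]
opening: -0.003
grasp_force: 1.3
```

{"api": "jog_arm", "payload": {"series": [[[0,1,0,0,0,0,0],[0,1,0,0,0,0,0],[0,1,0,0,0,0,0],[0,1,0,0,0,0,0],[0,1,0,0,0,0,0],[0,1,0,0,0,0,0],[0,0,0,0,0,0,0],[0,0,0,0,0,0,0],[0,0,0,0,0,0,0],[0,0,0,0,0,0,0]]]}}

```text
time_s: 28.45
eef_pos: [0.596, -0.2687, 0.0934]
eef_rot: [-0.004, 0.99, -0.141, 0.0]
wrist_force: [4.0, 19.8, 5.3]
opening: -0.001
grasp_force: 10.3
```

{"api": "jog_arm", "payload": {"series": [[[0,0,0,0,0,0,0],[0,-5,0,0,0,0,0],[0,-10,0,0,0,0,0],[0,-15,0,0,0,0,0],[0,-15,0,0,0,0,0],[0,-5,-30,0,0,0,0],[0,0,-40,0,0,0,0],[0,0,-40,0,0,0,0],[0,0,-40,0,0,0,0],[0,0,-10,0,0,0,0]]]}}

```text
time_s: 29.45
eef_pos: [0.6111, -0.2264, 0.2597]
eef_rot: [0.002, 0.99, -0.141, 0.004]
wrist_force: [0.6, -0.7, 0.0]
opening: 0.002
grasp_force: 0.0
```

```bash
python3 - <<'E'
from m import *
o=ctrl.get_obs(); print(o["eef_pos"],o["wrist_force"])
for n in ("wrist","top"):
    c=ctrl.camera(n); cv2.imwrite(f"pics/{n}5.png",c["frame"])
    p=cloud(c); f=c["frame"].max(-1)
    m=(abs(p[...,0]-.590)<.03)&(abs(p[...,1]+.275)<.035)&(f<75)&(p[...,2]>.085)&(p[...,2]<.13)
    if m.any(): q=p[m]; print("knob",len(q),q.max(0),cv2.minAreaRect((q[:,:2]*1000).astype(np.float32)))
c=ctrl.camera("scene"); p=cloud(c); f=c["frame"]
m=(f.min(-1)>80)&(p[...,2]>.15)&(p[...,2]<.225)&(p[...,0]>.485)&(p[...,0]<.53)&(abs(p[...,1]+.355)<.03)
q=p[m]; print(len(q),np.percentile(q[:,2],[50,90]))
E
```

```text
[ 0.6111 -0.2264  0.2597] [ 0.5838 -0.706   0.0198]
knob 327 [ 0.6025 -0.2781  0.1208] ((585.9725341796875, -287.20751953125), (32.84615707397461, 19.151399612426758), 11.248307228088379)
knob 65 [ 0.5956 -0.2824  0.1215] ((582.3562622070312, -298.50506591796875), (31.756589889526367, 20.351154327392578), 64.49510955810547)
165 [0.1952 0.1975]
```

View pics/wrist5.png

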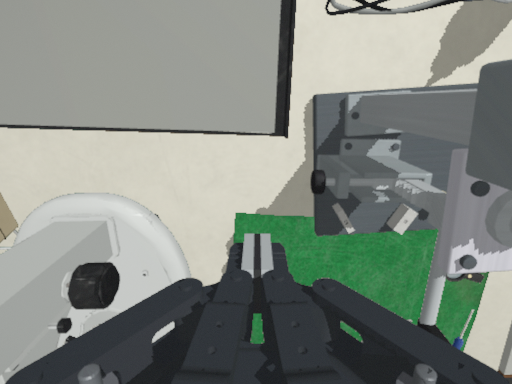

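```bash
python3 - <<'E'
from m import *
th=np.radians(-16.6); ex=np.array([np.cos(th),np.sin(th)]); ey=np.array([-ex[1],ex[0]]); o=np.array([.5645,-.3698])
def kn(c,lab):
    p=cloud(c); f=c["frame"].max(-1); d=p[...,:2]-o; X=d@ex;Y=d@ey
    m=(abs(X)<.011)&(Y>.05)&(Y<.13)&(f<70)&(p[...,2]>.107)&(p[...,2]<.126)
    m=cv2.morphologyEx(m.astype(np.uint8),cv2.MORPH_OPEN,np.ones((2,2)))
    n,l,s,_=cv2.connectedComponentsWithStats(m); 
    for k in range(1,n):
        if s[k,4]>12: y=Y[l==k]; print(lab,s[k,4],np.percentile(y,[5,50,95])*1000, X[l==k].mean()*1000)
for n in ("top0","wrist1"): kn(np.load({"top0":"top.npy"}.get(n,n+".npy"),allow_pickle=True).item(),n)
for n in ("top","wrist"): kn(ctrl.camera(n),n+" now")
E
```

```text
top0 33 [ 99.1379 101.6651 121.7369] 0.8610588850949195
top0 41 [55.3805 58.3907 69.4019] 1.5523339189330356
wrist1 406 [100.029  103.0323 108.5164] -1.205707762428472
top now 29 [78.3239 81.7888 85.9386] -3.298372999225427
top now 35 [55.8012 58.2786 65.2239] 0.5809906145204351
wrist now 276 [65.9447 87.3023 93.0229] -1.4491507635669554
```

```bash
python3 -c "
from bench import ctrl; print(ctrl.hand_in())"
```

```text
the job is handed in; nothing more can be done
None
```

I handed the job in: the column stands on its pawl at about 48 mm, two clicks past first touch at roughly 34.5–35 mm, with the lock plunger pushed to its stop, the arm clear and no contact seen with the loose parts; no verdict came back.

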